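# Seat the core cone on the unwinder and wedge the label roll tight

### The arm

A 6-joint arm with a two-finger parallel gripper is mounted at the origin on a cart in front of the work surface, level with it; the furniture and walls round the work are solid. World frame = base frame: x ahead of the robot, y to its left, z up, the work surface at z = 0. Lengths are in m, angles in rad, forces in N, time in s.
With the tool pointing down it reaches from about 0.325 to 0.85 m from the base axis. Payload 15.5 kg.
Tool frame: the origin (TCP) lies midway between the tips of the shut fingers; the grasp point (between the pads) lies 19 mm behind it; z points along the fingers, y is the direction in which the jaws open and shut (so a half turn about z gives the same grasp; the last joint's range is limited). The gripper opens to 91 mm and grips with 3 to 60 N. Pads are 32 mm wide; open, the fingers measure 118 mm over their backs; the gripper's body (76 mm by 178 mm) begins 60 mm behind the grasp point.
Start: joints at [-1.411, 0.494, 1.345, -0, 1.302, -0.096], TCP at [0.158, -0.605, 0.214] pointing down, gripper open.
Joint ranges: [-2.91, 2.91], [-0.82, 2.16], [0.22, 2.67], [-1.22, 4.37], [0.12, 2.79], [-3.08, 3.08]. Speed limits (rad/s): [1.89, 1.89, 2.57, 3.01, 3.01, 3.01].

### API

Orientations are given as a unit quaternion [x, y, z, w].
In Python, from bench import env gives the robot as it stands.
- The arm moves only by the tool play_rows, never from a script. Its arguments are lists of equal length, an entry for each row: "travel": the shift along the tool's x, y, z in m, a list of three; "turn": the turn, a rotation vector about the tool's x, y, z in degrees, a list of three; "claw": the gripper command: -1 is shut, 1 is fully open, values between are in proportion. A call has 1 to 5 rows; each row shifts and turns the commanded pose from where the row before left it, along the tool's axes as they then stand; what a row does not reach is not made up. A row lasts 1/10 s, in which the tool goes at most 50 mm and 8.59 degrees, less where a joint would pass 70% of its speed; a pose out of reach is approached as far as the arm can. A call is refused whole if a number of a shift passes 0.05 or a number of a turn 8.59, either way. A call with a gripper value outside its range is refused whole. The fingers move at their own pace and stop on an object; "newtons" is the grip in N (left out, the last holds). Time passes only in rows, so rows that do not move let the fingers close. It gives the time, the measured TCP pose, the force and the opening at its end, in the units of the state.
- env.read_state(): the state, without advancing time (a new reading comes with each control period).
- env.grab_frame(name): name is "scene" or "top"; returns (picture, depth): 384x512x3 uint8, red, green, blue; 384x512 float32, m along the optical axis (not along the pixel's ray), 0 where there is no reading.
- env.get_calibration(name): a dict with "vertical_fov" (degrees; the focal length in pixels is half the picture's height over the tangent of half this angle, whatever the lens; pixels are square), "cx", "cy" (the principal point, pixels), "world_to_cam" (4x4, takes a point from world to camera coordinates). Camera axes: x right, y down, z forward; pixel columns grow to the right and rows downward; lengths in m; the calibration is good to about 2 mm. A picture is of the moment at which its call begins. get_calibration takes no time and is no camera call.
- env.close_job(): hands the job in, once; it reports no verdict.
Trained networks look in the newest picture that a camera, given by its name, has taken for a name from the list of things; names that differ only in an ending like _2 or _b are one class to them, and where a whole thing is asked for, a point or a joint stands for the part that bears it (a point fixed in the world has none). Each returns a list of dicts, best first, with "confidence" (0 to 1); they miss things now and then, are a little off and sometimes report something else, mostly with a low value. They report only what shows in the picture. A call takes as long as a camera call. They do not tell look-alikes from the thing itself.
- env.outline_of(camera, thing): "pixels" (384x512 bool, what is visible of it) and "at" ([column, row] in pixels, amid what is visible of it).
- env.place_of(camera, thing): "at" ([column, row] in pixels: a listed point, or the origin of a listed thing).
The state is a dict: "clock": time; "joint_pos": joint angles; "qd": joint speeds; "joint_efforts": joint torques, N m; "ee_pos": TCP position; "eef_rot": TCP orientation; "ft_force": force on the tool from outside, world axes, zero at the start; "ft_torque": the same for the moment, N m; "opening": finger opening in m.
Only numpy, scipy, OpenCV 4.12 (cv2) and the standard library are available. Lean on these libraries where they do the work, as an engineer would, in place of code of your own. Each camera call takes 0.05 s, during which the arm holds its last target.

### The job

The new label roll sits off-centre on the unwinder, so the blue core cone has hung up near the top of the spindle. Press the cone down the spindle until its flange lies flat on the roll and the roll is centred, then push the steel forked wedge in under the spindle's head until it jams and holds the roll tight. Let go of everything and leave the other things on the table where they are.

Things in the scene. Friction and masses are not known exactly. Their poses are not given: they have to be found in the camera images.
- unwinder: Bench label unwinder, fixed on the table: steel plate 150 x 215 mm, on it a dark support disc 112 mm across whose top is 20 mm above the table, and an upright aluminium spindle, 29 mm thick, top 101 mm above the table. Two white guide rollers, 80 mm high, stand 112 mm from the spindle on the unwinder's -y side, 60 mm apart. Origin on the spindle's axis at table height, z up.
- spindle_head (a point): Point on the spindle's axis at the underside of its head, 93 mm above the table. The head is 29 mm across and 8 mm high; below it a neck 16 mm thick runs down to 84 mm above the table, then the spindle is 29 mm thick again.
- label_roll: Roll of white labels lying flat on the support disc round the spindle: 128 mm across, 60 mm high (top 80 mm above the table), card core with a 56 mm bore, about 0.8 kg. It starts 5 to 8 mm off the spindle's axis and can be shifted sideways on the disc. Origin at the centre of its underside, z up.
- core_cone: Blue plastic core cone, a loose, slippery ring on the spindle (bore 31 mm): round flange 124 mm across, 6 mm thick; below it a taper from 55 mm across at the flange to 39 mm, 20 mm lower, then an 18 mm sleeve. The taper hangs on the rim of the off-centre core, so the flange starts about 10 to 15 mm above the roll. Origin on its axis at the flange's underside, z up, +x the way the wedge is driven.
- cone_top (a point): Centre of the flange's flat top, 86 mm above the table when seated. An even push of about 5 to 20 N on both sides of the spindle centres the roll and seats the cone. Two guide ribs, 7 mm high, lie on the top 21 to 25 mm either side of the cone's x axis, from 18 to 50 mm on its -x side, with the wedge between them; the rest of the top is free to press on.
- wedge: Steel forked wedge, 50 x 38 mm, 70 g, loose and flat on the cone's flange. The top rises from 4 mm at the tips (+x) to 11 mm at the heel (-x). The fork's slot, 20 mm wide and 32 mm deep, passes the spindle's neck; its arms go under the head once the cone is down. Origin at the middle of the underside, z up; it starts 43 mm from the spindle's axis, heel roughly towards the robot.
- wedge_heel (a point): Middle of the outer face of the wedge's upright heel plate (38 mm wide, 19 mm high), 25 mm behind the wedge's origin and 10 mm above its underside. Pushed here along the wedge's +x it meets the head when its origin is about 12 mm from the axis, jams tight within the next 2 to 4 mm at 6 to 15 N of push, and then stays by friction.
- tub: Small round white tub, 70 mm across, 45 mm high, behind and left of the unwinder; a bystander. Origin at the centre of its underside.
- pen: Marker pen lying behind and right of the unwinder, 17 x 140 mm; a bystander. Origin at the centre of its underside.
Not all that is in view belongs to the job. Of the things that look like the wedge, the middle-sized one is meant.

How it is judged:
On the way, in this order (a step that is already met when the one before it is completed fails the run):
1. the core cone is down: its flange lies flat on the roll and the roll is centred on the spindle (height (world z) of core_cone below 0.082 m and angle between core_cone's own z axis and vertical below 0.03 rad and horizontal distance between label_roll and unwinder below 0.0035 m), for 0.2 s.
2. the wedge is under the spindle's head and presses the cone on the roll (horizontal distance between wedge and unwinder below 0.022 m and contact force between wedge and unwinder above 3 N and contact force between core_cone and label_roll above 5 N), for 0.2 s.
At the end, for the whole second after the job is handed in: The cone lies flat on the roll (within 2 mm and 0.03 rad); the roll lies on its disc within 3.5 mm of the spindle's axis; the wedge's middle is within 22 mm of the axis; it presses the spindle with over 3 N and the cone presses the roll with over 5 N; wedge and cone are at rest (all of step 1 and all of step 2 and height (world z) of label_roll below 0.023 m and angle between label_roll's own z axis and vertical below 0.03 rad and linear speed of each of wedge, core_cone below 0.01 m/s); the robot touches nothing.
It fails at once if a bystander (tub or pen) is shoved more than 30 mm (distance of any of tub, pen from where it was at the start of the episode above 0.03 m).
It also fails if it takes over 38 s, if anything falls off the work surface, if the arm or the gripper's body presses on something with over 40 N, if the wrist force passes 120 N, or if a joint passes its speed limit or range.

## Working session

There is one attempt and no reset: what is moved stays moved. The work goes in short steps, Python scripts to look and compute and a tool call to move; the robot and the scene stay as the last step left them, time stands still between calls to the robot, and variables do not carry over. Pictures are saved under pics/ and viewed, and the job is handed in when it is done.

Besides the shell and the picture viewer there is one more tool, called by a JSON object that holds its "name" and its "arguments". play_rows: Moves the arm, as the interface text tells. Its arguments: {"type":"object","properties":{"travel":{"type":"array"},"turn":{"type":"array"},"claw":{"type":"array"},"newtons":{"type":"number"}},"required":["travel","turn","claw"]}

```bash
ls; mkdir -p pics; cat > h.py <<'E'
import numpy as np, cv2
from bench import env
def cal(n):
    c=env.get_calibration(n); f=192/np.tan(np.radians(c["vertical_fov"])/2)
    return f,c["cx"],c["cy"],np.array(c["world_to_cam"])
def w2p(n,P):
    f,cx,cy,T=cal(n); p=T[:3,:3]@np.array(P)+T[:3,3]; return np.array([cx+f*p[0]/p[2],cy+f*p[1]/p[2]])
def p2w(n,u,v,d):
    f,cx,cy,T=cal(n); u,v,d=map(np.asarray,(u,v,d))
    p=np.stack([(u-cx)*d/f,(v-cy)*d/f,d],-1); return (p-T[:3,3])@T[:3,:3]
def ray(n,u,v,z):
    f,cx,cy,T=cal(n); R=T[:3,:3]; c=-R.T@T[:3,3]; d=R.T@np.array([(u-cx)/f,(v-cy)/f,1]); return c+d*(z-c[2])/d[2]
def save(n,p): cv2.imwrite(p,n[:,:,::-1])
E
python3 - <<'E'
from h import *
for n in("scene","top"):
    im,d=env.grab_frame(n); save(im,f"pics/{n}0.png"); np.savez(f"{n}0.npz",im=im,d=d); print(env.get_calibration(n))
    for t in["unwinder","spindle_head","cone_top","wedge","wedge_heel","tub","pen","label_roll"]:
        print(n,t,[(np.round(r["at"],1),round(r["confidence"],2)) for r in env.place_of(n,t)])
print(env.read_state())
E
```

```text
pics
{'vertical_fov': 48.515901733526455, 'cx': 259.3547434915242, 'cy': 187.20523741997098, 'world_to_cam': array([[-0.89186145, -0.45218393, -0.01062242,  0.48490099],
       [-0.34110575,  0.68782894, -0.64073256,  0.27618192],
       [ 0.29703538, -0.5678213 , -0.76769066,  0.86394541],
       [ 0.        ,  0.        ,  0.        ,  1.        ]])}
scene unwinder []
scene spindle_head [(array([254.7, 182.3]), 0.85)]
scene cone_top [(array([253.5, 180. ]), 0.89)]
scene wedge [(array([227.7, 261.1]), 0.73), (array([272.8, 177.5]), 0.72), (array([348.8, 186.8]), 0.52)]
scene wedge_heel [(array([227.4, 248. ]), 0.62), (array([283.8, 177.2]), 0.57), (array([353. , 182.9]), 0.54)]
scene tub [(array([155.1, 265.3]), 0.69)]
scene pen [(array([259.4, 138.7]), 0.71)]
scene label_roll [(array([250.2, 198.7]), 0.72), (array([270.5, 175.2]), 0.72), (array([252.9, 177.1]), 0.4)]
{'vertical_fov': 52.50316368918251, 'cx': 257.1377313550162, 'cy': 193.67775996957292, 'world_to_cam': array([[ 0.09874172, -0.99508926, -0.00688709, -0.07560205],
       [-0.97310719, -0.09510841, -0.20980178,  0.5529
[... 651 characters left out ...]
)]
top label_roll []
{'clock': 0.9, 'joint_pos': array([-1.41048571e+00,  4.93621348e-01,  1.34550709e+00, -6.15097927e-06,
        1.30247571e+00, -9.54763627e-02]), 'qd': array([ 0.00155803,  0.00034319, -0.00063735,  0.00013034,  0.00013287,
       -0.00070511]), 'joint_efforts': array([ 1.65276517e-03, -8.78683233e+01, -3.82259166e+01,  7.10178469e-02,
        4.39816271e-02, -1.16531919e-04]), 'ee_pos': array([ 0.15814537, -0.60466575,  0.21389928]), 'eef_rot': array([ 9.91832665e-01,  1.27545932e-01, -3.15012261e-06, -5.64712067e-06]), 'ft_force': array([-0.44407889, -0.04735198,  0.15966418]), 'ft_torque': array([ 0.01045081,  0.01516672, -0.04004963]), 'opening': 0.09131952183469977}
```

```bash
python3 - <<'E'
import cv2
a=cv2.imread("pics/top0.png")[100:320,130:400]; cv2.imwrite("pics/top0c.png",cv2.resize(a,None,fx=2.7,fy=2.7,interpolation=3))
a=cv2.imread("pics/scene0.png")[90:330,120:400]; cv2.imwrite("pics/scene0c.png",cv2.resize(a,None,fx=2.5,fy=2.5,interpolation=3))
E
```

```text
(no output)
```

View pics/top0c.png

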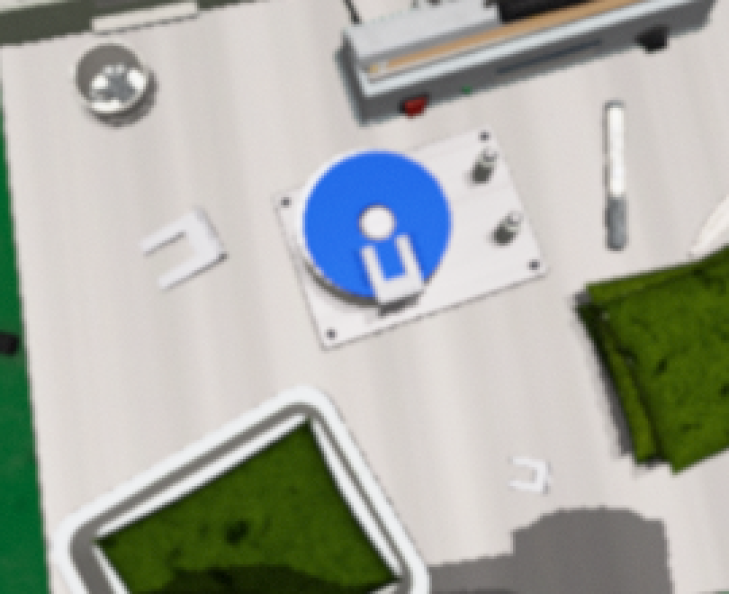

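View pics/scene0c.png

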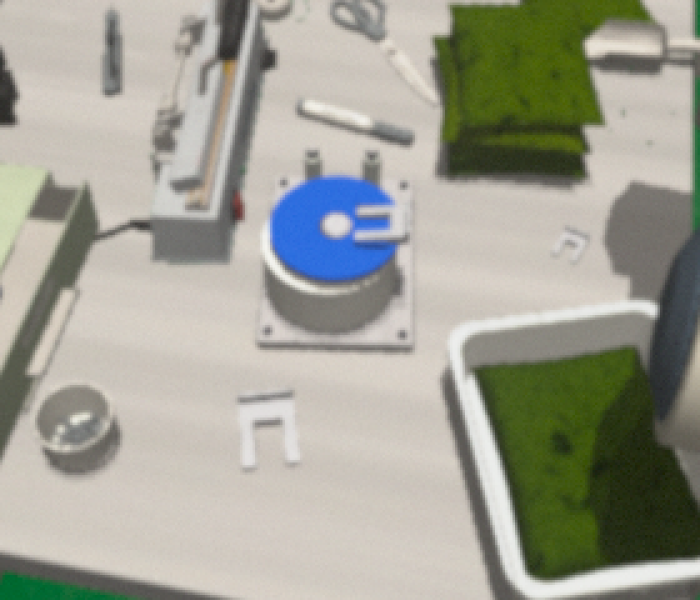

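View pics/scene0.png

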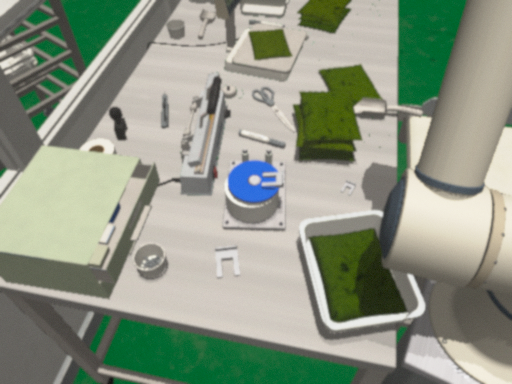

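The look-alikes in the top image are the large fork on the table at (195,196), the fork on the blue flange at (275,200) and the small one at (323,277). The one on the flange is middle-sized and is where the task says it is, so it's the one meant; the enlarged crop confirms this. Next I'll measure.

```bash
python3 - <<'E'
from h import *
for n in("top","scene"):
    z=np.load(n+"0.npz"); im,d=z["im"],z["d"]
    V,U=np.mgrid[0:384,0:512]; P=p2w(n,U,V,d)
    hsv=cv2.cvtColor(im,cv2.COLOR_RGB2HSV)
    blue=(hsv[...,0]>95)&(hsv[...,0]<130)&(hsv[...,1]>120)&(d>0)
    b=cv2.connectedComponentsWithStats(blue.astype(np.uint8))
    i=1+np.argmax(b[2][1:,4]); m=b[1]==i
    print(n,b[2][i],"blue med",np.median(P[m],0))
    c=cv2.convexHull(np.argwhere(m)[:,::-1].astype(np.int32)); e=cv2.fitEllipse(c); print(e, "ray at .1",ray(n,*e[0],.1))
    # plane fit
    A=np.c_[P[m][:,:2],np.ones(m.sum())]; k=np.linalg.lstsq(A,P[m][:,2],rcond=None)[0]; print("plane",k)
    x0,y0,w,h,_=b[2][i]
    # white region inside bbox above flange
    box=np.zeros_like(m);box[y0-3:y0+h+8,x0-3:x0+w+8]=1
    wh=box&~blue&(P[...,2]>A.dot(k).mean()-0.004)&(d>0)
    nn,lab,st,ce=cv2.connectedComponentsWithStats(wh.astype(np.uint8))
    for j in range(1,nn):
        if st[j,4]>5: print(st[j],ce[j],np.median(P[lab==j],0),P[lab==j].min(0),P[lab==j].max(0))
    print(np.round(P[y0-4:y0+h+8:3,x0-3:x0+w+8:4,2]*1000).astype(int))
E
```

```text
top [ 243  156   54   54 1863] blue med [ 0.58387244 -0.03948976  0.09816763]
((269.15460205078125, 182.68788146972656), (53.53020477294922, 53.78666687011719), 61.93634796142578) ray at .1 [ 0.57627501 -0.04633629  0.1       ]
plane [ 0.00723989 -0.02505228  0.09288552]
[278 157  19  22  31] [289.29032258 166.12903226] [ 0.61992227 -0.09164574  0.09931631] [ 0.59224426 -0.10472632  0.09644007] [ 0.63818515 -0.06071918  0.1026792 ]
[264 176  13  13 132] [269.65909091 182.24242424] [ 0.57715708 -0.04716455  0.10007509] [ 0.56407729 -0.06156505  0.09519577] [ 0.5924303  -0.03434183  0.10461609]
[242 179   1   8   8] [242.  182.5] [0.57162402 0.01407193 0.09676475] [0.56360741 0.01318724 0.09448034] [0.57965196 0.01492047 0.09878162]
[292 180   6  18  18] [295.33333333 188.5       ] [ 0.56856433 -0.10626227  0.0993465 ] [ 0.54894807 -0.10836182  0.0947267 ] [ 0.58900779 -0.09950016  0.10177808]
[264 187  24  26 317] [275.79810726 201.19873817] [ 0.53232265 -0.06723864  0.10595731] [ 0.50919575 -0.08979061  0.09435843] [ 0.5683143  -0.0369716   0.11879769]
[[  2   2   1  -2   0  -1   0  
[... 2557 characters left out ...]
7 109]
 [ -3  99  97  96  98  98  99  99 101  97  99 101  96 108 115]
 [ 80  99  96  98  99  98  99 104 102  95  98  97  98 106 114]
 [ 81  97  97 101  98  99  96  98  95 100 101 103 105 107 110]
 [ 77 101  97  97  95  97  99  96  97 104 106 103 105  99 100]
 [ 82  98  96  96  98  96  96  97  99  98  95  97  98  95  14]
 [ 78  81  98  98  96 100  97  99  97  99  98  99  96  69  11]
 [ 70  81  93 101  95  95  96  96  97  96 100  98  81  57  14]
 [ 56  80  81  79  95  99  98  96  95  96  96  79  73  42  15]
 [ 36  69  81  80  80  80  90  93  93  80  79  76  62  27  12]
 [ 14  57  70  77  80  82  81  80  82  81  73  65  49  16  16]
 [ 13  43  60  67  72  74  76  76  71  69  64  54  40  15  14]]
```

```bash
python3 - <<'E'
import cv2
a=cv2.imread("pics/top0.png")[145:235,225:325]; cv2.imwrite("pics/top0d.png",cv2.resize(a,None,fx=6,fy=6,interpolation=2))
E
```

```text
(no output)
```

View pics/top0d.png

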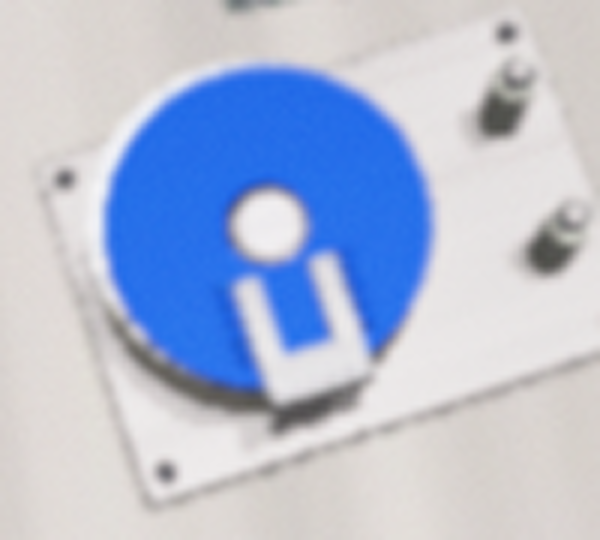

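The enlarged crop shows the fork on the flange, heel at crop (320,390), slot towards the spindle head at (270,222). Next come its axis, the plate corners and the clearance of the path.

```bash
python3 - <<'E'
from h import *
print("head top cam",ray("top",269.65,182.2,.101),"scene head det",ray("scene",254.7,182.3,.093),"top det",ray("top",268.5,180.9,.093))
# plate holes from crop (6x, offset 225,145), plate top ~ .014
f=lambda u,v:(225+u/6,145+v/6)
H=[ray("top",*f(u,v),.014)[:2] for u,v in[(65,180),(165,472),(506,34)]]
print("holes",H); a=H[2]-H[0]; b=H[1]-H[0]; print(np.linalg.norm(a),np.linalg.norm(b),"plate x yaw", np.degrees(np.arctan2(-b[1],-b[0])),"from y",np.degrees(np.arctan2(-a[1],-a[0]))-90)
hl=ray("top",*f(321,385),.115); tp=ray("top",*f(285,268),.102); print(hl,tp,"wedge yaw",np.degrees(np.arctan2(*(tp-hl)[[1,0]])),np.linalg.norm(tp-hl))
for (u,v) in[(245,285),(325,258),(375,368),(272,400)]: print(ray("top",*f(u,v),.103 if v<300 else .117))
z=np.load("top0.npz");V,U=np.mgrid[0:384,0:512];P=p2w("top",U,V,z["d"]);
m=(z["d"]>0)&(P[...,0]<.75)&(P[...,0]>.25)&(P[...,1]>-.5)&(P[...,1]<.15)
Q=P[m];Q=Q[Q[:,2]<.5]
for y in np.arange(-.5,.15,.1): s=Q[(Q[:,1]>y)&(Q[:,1]<y+.1)]; print(y,np.percentile(s[:,2],99.8))
E
```

```text
head top cam [ 0.57724682 -0.04732785  0.101     ] scene head det [ 0.57754877 -0.04504408  0.093     ] top det [ 0.58196232 -0.04449769  0.093     ]
holes [array([0.60882407, 0.03706896]), array([ 0.49286576, -0.01599348]), array([ 0.68891372, -0.13849214])]
0.19296645402047316 0.12752236489536703 plate x yaw 24.588797475387878 from y 24.522114105938854
[ 0.51615995 -0.07175095  0.115     ] [ 0.56070149 -0.05515526  0.102     ] wedge yaw 20.434840248686495 0.04927844482805478
[ 0.55267204 -0.04110475  0.103     ]
[ 0.5656628  -0.06945408  0.103     ]
[ 0.52384594 -0.09039751  0.117     ]
[ 0.50868233 -0.05474187  0.117     ]
-0.5 0.09717539413770661
-0.4 0.09788814218711192
-0.30000000000000004 0.09629335458340924
-0.20000000000000007 0.19710387583441052
-0.10000000000000009 0.4973712095682716
-1.1102230246251565e-16 0.363516959473412
0.09999999999999987 0.31324504143956894
```

```bash
python3 - <<'E'
import cv2
a=cv2.imread("pics/scene0.png")[150:240,215:295]; cv2.imwrite("pics/scene0d.png",cv2.resize(a,None,fx=6.5,fy=6.5,interpolation=2))
E
```

```text
(no output)
```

View pics/scene0d.png

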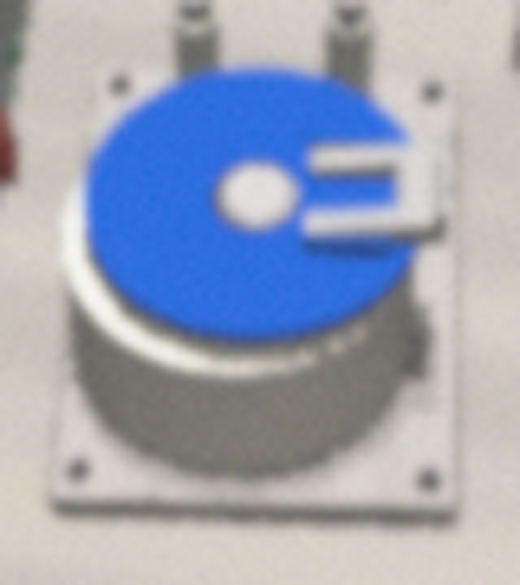

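```bash
python3 - <<'E'
from h import *
for n in("top","scene"):
    z=np.load(n+"0.npz");V,U=np.mgrid[0:384,0:512];P=p2w(n,U,V,cv2.medianBlur(z["d"],3))
    print(n)
    for x in np.arange(.25,.86,.05):
        r=[]
        for y in np.arange(-.5,.15,.05):
            s=P[(P[...,0]>x)&(P[...,0]<x+.05)&(P[...,1]>y)&(P[...,1]<y+.05)&(P[...,2]<.6)&(z["d"]>0)]
            r.append(int(1000*np.percentile(s[:,2],98)) if len(s)>5 else -99)
        print(round(x,2),r)
E
```

```text
top
0.25 [-9, -10, -11, 0, 0, 0, 0, 526, 519, 468, 356, 341, 309]
0.3 [0, 0, 0, 0, 1, 0, 1, 65, 66, 44, 45, 44, 66]
0.35 [21, 0, 1, 1, 1, 11, 3, 1, 66, 66, 44, 66, 66]
0.4 [25, 1, 92, 94, 90, 1, 1, 1, 1, 67, 66, 65, 1]
0.45 [91, 95, 95, 95, 94, 1, 1, 1, 1, 15, 1, 1, 1]
0.5 [92, 95, 95, 95, 95, 85, 10, 14, 115, 104, 86, 1, 11]
0.55 [1, 93, 94, 94, 87, 60, 81, 99, 105, 101, 98, 22, 24]
0.6 [1, 88, 88, 5, 17, 0, 78, 79, 100, 99, 97, 1, 1]
0.65 [0, 5, 6, 1, 17, 1, 15, 81, 25, 28, 1, 1, 1]
0.7 [7, 8, 1, 1, 17, 1, 196, 195, 130, 129, 2, 1, 102]
0.75 [7, 8, 1, 1, 59, 195, 196, 169, 126, 120, 139, 142, 150]
0.8 [53, 22, 22, 129, 129, 161, 123, 105, 103, 19, 18, 151, 151]
0.85 [57, 23, 24, 127, 123, 106, 1, 1, 1, 1, 7, 151, 151]
scene
0.25 [-9, -9, -10, 0, 1, 4, 2, 565, 571, 482, 366, 340, 310]
0.3 [0, 0, 0, 0, 0, 1, 0, 66, 66, 43, 44, 44, 65]
0.35 [24, 0, 0, 1, 1, 9, 2, 1, 66, 65, 44, 66, 66]
0.4 [27, 2, 92, 93, 89, 5, 2, 1, 1, 66, 66, 64, 0]
0.45 [92, 95, 95, 95, 94, 0, 1, 0, 0, 15, 0, 1, 1]
0.5 [92, 95, 96, 95, 94, 85, 6, 16, 113, 103, 80, 1, 10]
0.55 [-99, 95, 94, 94, 88, 61, 80, 100, 105, 102, 96, 23, 23]
0.6 [4, 89, 87, 4, 17, 2, 82, 98, 100, 99, 96, 1, 1]
0.65 [1, 5, 7, 1, 17, 1, 14, 82, 10, 13, 1, 1, 1]
0.7 [8, 8, 1, 1, 16, 5, 195, 195, 129, 129, 2, 1, 102]
0.75 [8, 8, 1, 1, 53, 196, 196, 188, 127, 68, 136, 142, 149]
0.8 [55, 23, 22, 129, 128, 164, 125, 104, 103, 23, 137, 151, 151]
0.85 [58, 24, 24, 127, 124, 107, 102, 2, 1, 2, -99, 151, 151]
```

{"name": "play_rows", "arguments": {"travel": [[0,0,0],[0.04,-0.0237,0],[0.04,-0.0237,0],[0.04,-0.0237,0],[0.04,-0.0237,0]], "turn": [[0,0,-7.9],[0,0,0],[0,0,0],[0,0,0],[0,0,0]], "claw": [0.3,0.3,0.3,0.3,0.3], "newtons": 20}}

```text
clock: 1.4
ee_pos: [0.2703, -0.4543, 0.214]
eef_rot: [0.981, 0.195, 0.0, 0.0]
ft_force: [0.5, -0.5, 0.8]
opening: 0.0594
```

{"name": "play_rows", "arguments": {"travel": [[0.04,-0.0237,0],[0.04,-0.0237,0],[0.04,-0.0237,0],[0.04,-0.0237,0],[0.04,-0.0237,0]], "turn": [[0,0,0],[0,0,0],[0,0,0],[0,0,0],[0,0,0]], "claw": [0.3,0.3,0.3,0.3,0.3]}}

```text
clock: 1.9
ee_pos: [0.4097, -0.268, 0.2142]
eef_rot: [0.981, 0.195, 0.0, 0.0]
ft_force: [0.9, -0.7, 0.1]
opening: 0.0593
```

{"name": "play_rows", "arguments": {"travel": [[0.04,-0.0237,0],[0.04,-0.0237,0],[0.04,-0.0237,0],[0.04,-0.0237,0],[0.04,-0.0237,0]], "turn": [[0,0,0],[0,0,0],[0,0,0],[0,0,0],[0,0,0]], "claw": [0.3,0.3,0.3,0.3,0.3]}}

```text
clock: 2.4
ee_pos: [0.549, -0.0816, 0.2141]
eef_rot: [0.981, 0.196, 0.0, 0.0]
ft_force: [0.7, -1.6, 0.2]
opening: 0.0592
```

{"name": "play_rows", "arguments": {"travel": [[0.04,-0.0237,0],[0,0,0]], "turn": [[0,0,0],[0,0,0]], "claw": [0.3,0.3]}}

```text
clock: 2.6
ee_pos: [0.5786, -0.0421, 0.2139]
eef_rot: [0.98, 0.198, 0.001, -0.0]
ft_force: [-0.6, 0.0, -0.4]
opening: 0.0593
```

{"name": "play_rows", "arguments": {"travel": [[0,0,0.03],[0,0,0.03],[0,0,0.03],[0,0,0.005],[0,0,0]], "turn": [[0,0,0],[0,0,0],[0,0,0],[0,0,0],[0,0,0]], "claw": [0.3,0.3,0.3,0.3,0.3]}}

```text
clock: 3.1
ee_pos: [0.5755, -0.0464, 0.1188]
eef_rot: [0.981, 0.195, -0.001, -0.0]
ft_force: [-0.2, 0.2, -0.3]
opening: 0.0591
```

```bash
python3 - <<'E'
from h import *
for n in("top","scene"):
    im,d=env.grab_frame(n); save(cv2.resize(im[110:260,190:340],None,fx=4,fy=4,interpolation=2),f"pics/{n}1.png")
s=env.read_state(); print(s["ee_pos"],s["eef_rot"],s["ft_force"])
E
```

```text
[ 0.57664625 -0.0465383   0.12030288] [9.80704153e-01 1.95495708e-01 8.18697800e-04 3.50589162e-04] [-0.20831092 -0.36691476  0.0328466 ]
```

View pics/scene1.png

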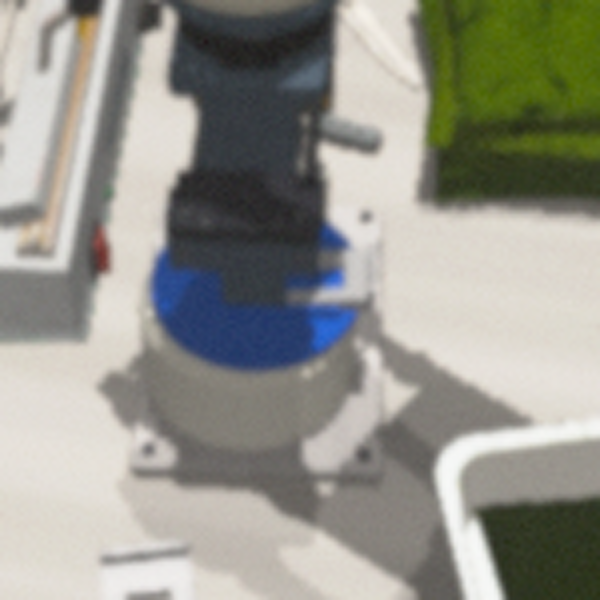

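View pics/top1.png

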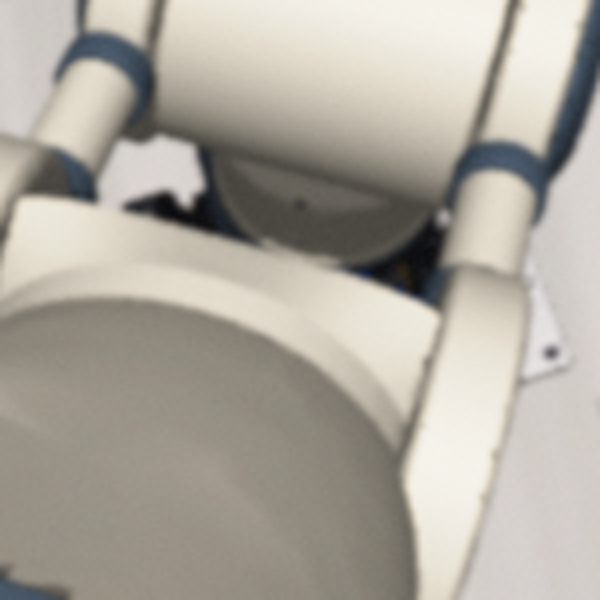

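The scene picture shows both fingers over the flange, either side of the spindle and clear of the wedge arms (crop around 300,290). I'll press down in slow steps.

{"name": "play_rows", "arguments": {"travel": [[0,0,0.01],[0,0,0.008],[0,0,0.004],[0,0,0.003],[0,0,0]], "turn": [[0,0,0],[0,0,0],[0,0,0],[0,0,0],[0,0,0]], "claw": [0.3,0.3,0.3,0.3,0.3]}}

```text
clock: 3.7
ee_pos: [0.5759, -0.0462, 0.0936]
eef_rot: [0.981, 0.196, -0.0, -0.0]
ft_force: [-0.3, -0.3, -0.3]
opening: 0.0591
```

{"name": "play_rows", "arguments": {"travel": [[0,0,0.002],[0,0,0.002],[0,0,0.002],[0,0,0]], "turn": [[0,0,0],[0,0,0],[0,0,0],[0,0,0]], "claw": [0.3,0.3,0.3,0.3]}}

```text
clock: 4.1
ee_pos: [0.576, -0.0463, 0.088]
eef_rot: [0.981, 0.196, 0.0, 0.0]
ft_force: [0.1, 0.1, 2.1]
opening: 0.0591
```

{"name": "play_rows", "arguments": {"travel": [[0,0,0.001],[0,0,0.001],[0,0,0.001],[0,0,0]], "turn": [[0,0,0],[0,0,0],[0,0,0],[0,0,0]], "claw": [0.3,0.3,0.3,0.3]}}

```text
clock: 4.5
ee_pos: [0.576, -0.0464, 0.0864]
eef_rot: [0.981, 0.196, 0.0, 0.0]
ft_force: [-7.9, 0.0, 30.2]
opening: 0.0592
```

```bash
python3 - <<'E'
from h import *
n="scene"
im,d=env.grab_frame(n); save(cv2.resize(im[110:260,190:340],None,fx=4,fy=4,interpolation=2),f"pics/{n}2.png")
V,U=np.mgrid[0:384,0:512]; P=p2w(n,U,V,d)
hsv=cv2.cvtColor(im,cv2.COLOR_RGB2HSV); m=(hsv[...,0]>95)&(hsv[...,0]<130)&(hsv[...,1]>150)&(d>0)&(abs(P[...,0]-.577)<.07)&(abs(P[...,1]+.046)<.07)&(P[...,2]>.07)
print(m.sum(),np.median(P[m],0)); s=env.read_state(); print(s["ee_pos"],s["ft_force"],s["ft_torque"])
E
```

```text
382 [ 0.56156729 -0.01049173  0.08607838]
[ 0.57598227 -0.04635706  0.08635658] [-8.41742789  0.44821971 30.27691635] [-0.09361088  1.6575768   0.07246374]
```

View pics/scene2.png

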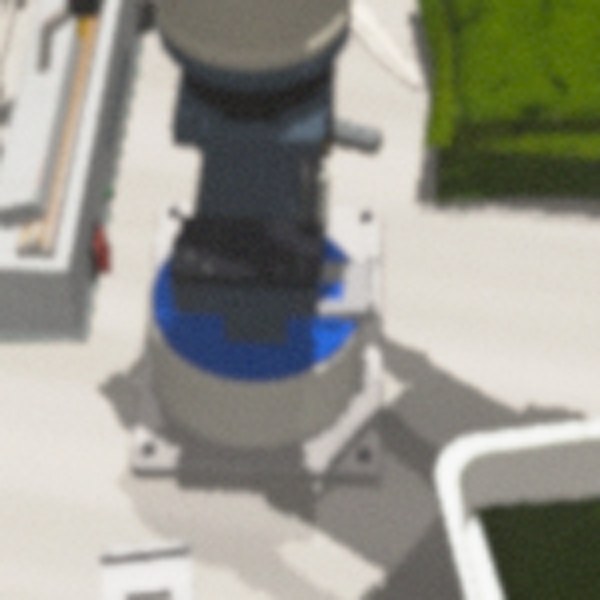

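Flange at z = 0.086 with 30 N on it: seated. Now I'll lift off, back away along −x, shut the fingers and check.

{"name": "play_rows", "arguments": {"travel": [[0,0,-0.003],[0,0,-0.02],[0,0,-0.04],[-0.03,0,-0.01],[-0.04,0,0]], "turn": [[0,0,0],[0,0,0],[0,0,0],[0,0,0],[0,0,0]], "claw": [0.3,0.3,0.3,-1,-1]}}

```text
clock: 5.05
ee_pos: [0.5126, -0.0733, 0.1595]
eef_rot: [0.981, 0.196, 0.002, 0.001]
ft_force: [-0.4, -0.8, -0.3]
opening: 0.0464
```

{"name": "play_rows", "arguments": {"travel": [[-0.04,0,0],[0,0,0],[0,0,0]], "turn": [[0,0,0],[0,0,0],[0,0,0]], "claw": [-1,-1,-1]}}

```text
clock: 5.35
ee_pos: [0.474, -0.0887, 0.1581]
eef_rot: [0.981, 0.195, 0.0, 0.0]
ft_force: [1.2, 0.2, -0.1]
opening: 0.022
```

```bash
cat > look.py <<'E'
import sys
from h import *
k=sys.argv[1]
for n in("top","scene"):
    im,d=env.grab_frame(n); save(cv2.resize(im[120:250,200:330],None,fx=5,fy=5,interpolation=2)[:600],f"pics/{n}{k}.png"); np.savez(f"{n}{k}.npz",im=im,d=d)
    V,U=np.mgrid[0:384,0:512]; P=p2w(n,U,V,d)
    hsv=cv2.cvtColor(im,cv2.COLOR_RGB2HSV); m=(hsv[...,0]>95)&(hsv[...,0]<130)&(hsv[...,1]>150)&(d>0)&(abs(P[...,0]-.577)<.07)&(abs(P[...,1]+.046)<.07)&(P[...,2]>.07)
    if m.sum()>50:
        A=np.c_[P[m][:,:2],np.ones(m.sum())]; print(n,m.sum(),np.median(P[m],0),"tilt",np.linalg.lstsq(A,P[m][:,2],rcond=None)[0][:2])
s=env.read_state(); print(s["clock"],s["ee_pos"],s["eef_rot"],s["ft_force"],s["opening"])
E
python3 look.py 3
```

```text
scene 1152 [ 0.58914698 -0.03236962  0.08617466] tilt [-0.0082679  -0.00361046]
5.45 [ 0.47518179 -0.08839688  0.15800333] [9.80690516e-01 1.95565688e-01 3.93010163e-04 1.38643069e-04] [0.29128328 0.39162161 0.08588267] 0.01401684869197509
```

View pics/scene3.png

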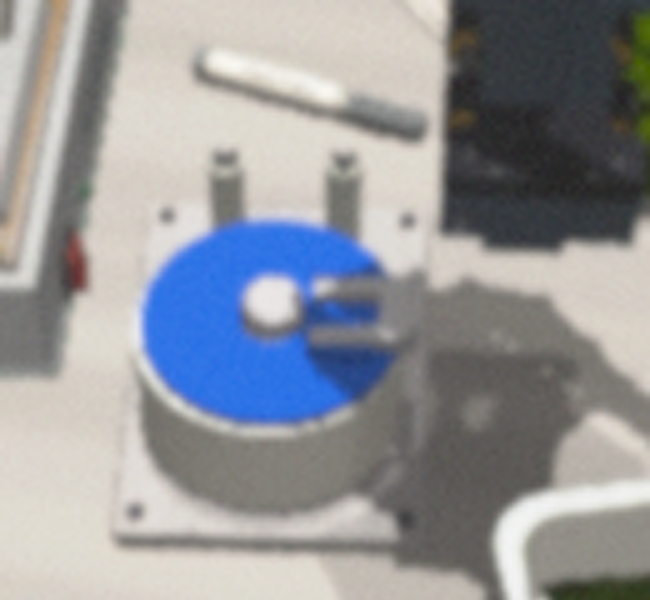

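View pics/top3.png

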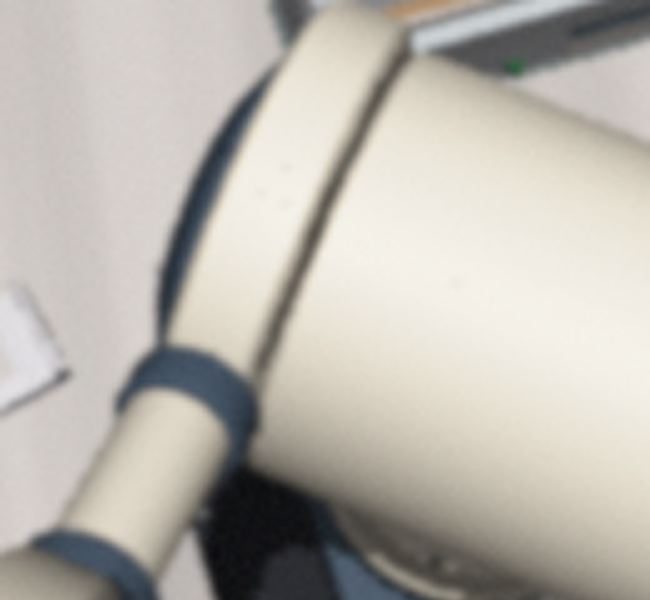

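```bash
python3 - <<'E'
from h import *
g=lambda u,v,z:ray("scene",200+u/5,120+v/5,z)[:2]
hd=g(272,300,.101); print("head",hd)
t1,t2=g(312,287,.09),g(308,336,.09); print("tips",t1,t2,np.linalg.norm(t1-t2))
h1,h2=g(425,277,.105),g(418,338,.1); print("heel",h1,h2,np.linalg.norm(h1-h2))
z=np.load("scene3.npz");im,d=z["im"],z["d"];V,U=np.mgrid[0:384,0:512];P=p2w("scene",U,V,d)
c=np.array([.577,-.046]);a=np.radians(22.5);q=P[...,:2]-c;lx=q@[np.cos(a),np.sin(a)];ly=q@[-np.sin(a),np.cos(a)]
hsv=cv2.cvtColor(im,cv2.COLOR_RGB2HSV)
m=(abs(ly)<.03)&(lx<-.012)&(lx>-.09)&(P[...,2]>.088)&(P[...,2]<.112)&(hsv[...,1]<110)
for x in np.arange(-.08,-.01,.006):
    s=m&(lx>x)&(lx<x+.006)
    if s.sum(): print(round(x,3),s.sum(),"y",np.round(1000*np.array([ly[s].min(),ly[s].max(),ly[s].mean()]),1),"z",np.round(1000*np.median(P[s][:,2])))
E
```

```text
head [ 0.57810153 -0.04493647]
tips [ 0.56948445 -0.0688343 ] [ 0.5576726  -0.04114796] 0.030100723280064558
heel [ 0.51941037 -0.08586614] [ 0.50848813 -0.05490067] 0.03283527185010625
-0.068 29 y [-22.   16.    4.4] z 105.0
-0.062 40 y [-23.9  17.6   0.1] z 97.0
-0.056 39 y [-24.2  15.3  -2.5] z 96.0
-0.05 31 y [-22.6  17.4   0.1] z 95.0
-0.044 26 y [-27.3  17.7  -4.8] z 93.0
-0.038 26 y [-26.4  20.1  -2.1] z 93.0
-0.032 27 y [-24.8  18.6  -4.7] z 92.0
-0.026 18 y [-25.5  21.1  -4.4] z 92.0
-0.02 17 y [-24.2  17.   -5.8] z 91.0
```

Seated: the scene picture shows the flange flat on the roll at z = 0.086 with an even rim all round. The wedge looks slightly to the −y side, so I'll fit a model silhouette before pushing.

```bash
cat > fit.py <<'E'
import sys
from h import *
from scipy.optimize import minimize
S=8
def wedge_polys():
    L=25e-3;W=19e-3;w=10e-3;s=25e-3-32e-3
    top=lambda x:4e-3+7e-3*(25e-3-x)/50e-3
    parts=[]
    def prism(x0,x1,y0,y1,zt0,zt1):
        return np.array([[x,y,z] for x,zt in((x0,zt0),(x1,zt1)) for y in(y0,y1) for z in(0,zt)])
    parts.append(prism(s,L,w,W,top(s),top(L)));parts.append(prism(s,L,-W,-w,top(s),top(L)))
    parts.append(prism(-L,s,-W,W,top(-L),top(s)));parts.append(prism(-L,-L+4e-3,-W,W,19e-3,19e-3))
    return parts
PARTS=wedge_polys()
def render(n,x,y,a,z0,box):
    f,cx,cy,T=cal_c[n]; c,s=np.cos(a),np.sin(a)
    u0,v0,u1,v1=box; im=np.zeros(((v1-v0)*S,(u1-u0)*S),np.uint8)
    for p in PARTS:
        P=np.c_[x+c*p[:,0]-s*p[:,1],y+s*p[:,0]+c*p[:,1],z0+p[:,2]]@T[:3,:3].T+T[:3,3]
        uv=np.c_[cx+f*P[:,0]/P[:,2],cy+f*P[:,1]/P[:,2]]
        h=cv2.convexHull(np.round((uv-[u0,v0]+.5)*S).astype(np.int32)); cv2.fillConvexPoly(im,h,255)
    return cv2.resize(im,None,fx=1/S,fy=1/S,interpolation=cv2.INTER_AREA)/255.
cal_c={n:cal(n) for n in("top","scene")}
def fit(views,z0,p0):
    # views: (n, im)
    data=[]
    for n,im in views:
        u,v=w2p(n,[p0[0],p0[1],z0]);box=(int(u)-24,int(v)-20,int(u)+24,int(v)+24)
        crop=im[box[1]:box[3],box[0]:box[2]].astype(float)
        # whiteness: blue-ness against flange, grey elsewhere
        data.append((n,box,crop))
    def cost(p):
        t=0
        for n,box,crop in data:
            r=cv2.GaussianBlur(render(n,p[0],p[1],p[2],z0,box),(0,0),.8)
            # normalized correlation of rendering with saturation-removed wedge likelihood
            l=like(crop); near=cv2.dilate((r>.3).astype(np.uint8),np.ones((9,9)))>0
            valid=near&valid_px(crop)
            a=r[valid]-r[valid].mean();b=l[valid]-l[valid].mean(); t-= (a*b).sum()/np.sqrt((a*a).sum()*(b*b).sum()+1e-9)
        return t
    best=None
    for dx in(-.006,0,.006):
        for dy in(-.006,0,.006):
            for da in(-.1,0,.1):
                q=np.array(p0)+[dx,dy,da]
                r=minimize(cost,q,method="Nelder-Mead",options=dict(initial_simplex=[q,q+[.003,0,0],q+[0,.003,0],q+[0,0,.06]],xatol=1e-5,fatol=1e-4))
                if best is None or r.fun<best.fun: best=r
    return best
def like(c): return 1-np.clip((c[...,2]-c[...,0])/120.,0,1)
def valid_px(c): return np.ones(c.shape[:2],bool)
E
cat > f1.py <<'E'
from fit import *
import fit
head={}
H=np.array([.577,-.046])
def rep(t,r,hd):
    p=r.x;q=p[:2]-hd;a=p[2]
    print(t,"cost",round(r.fun,3),"pos",p[:2].round(4),"yaw",np.degrees(a).round(1),"rel head world",q.round(4),"in wedge axes",(q@[np.cos(a),np.sin(a)]).round(4),(q@[-np.sin(a),np.cos(a)]).round(4))
# use only pixels whose ground is within the flange: the contrast blue/white
for k,z0,vs in((0,.098,["top","scene"]),(3,.086,["scene"])):
    for n in vs:
        im=np.load(f"{n}{k}.npz")["im"]
        hd=ray(n,*{("top",0):(269.65,182.2),("scene",0):(215+257/6.5,150+196/6.5),("scene",3):(200+272/5,120+303/5)}[(n,k)],.099)[:2]
        def vp(c,n=n,z0=z0):
            return M
        u,v=w2p(n,[.537,-.062,z0]);box=(int(u)-24,int(v)-20,int(u)+24,int(v)+24)
        M=np.zeros((box[3]-box[1],box[2]-box[0]),bool)
        for i in range(M.shape[0]):
            for j in range(M.shape[1]):
                g=ray(n,box[0]+j,box[1]+i,z0)[:2]; M[i,j]=np.linalg.norm(g-hd)<.058 and np.linalg.norm(g-hd)>.02
        fit.valid_px=vp
        r=fit.fit([(n,im)],z0,[.537,-.062,.39]); rep(n+str(k),r,hd); print("  head",hd)
E
python3 f1.py
```

```text
top0 cost -0.993 pos [ 0.5381 -0.0632] yaw 23.1 rel head world [-0.0397 -0.0159] in wedge axes -0.0427 0.0009
  head [ 0.57774073 -0.04733147]Traceback (most recent call last):
  File "f1.py", line 19, in <module>
    g=ray(n,box[0]+j,box[1]+i,z0)[:2]; M[i,j]=np.linalg.norm(g-hd)<.058 and np.linalg.norm(g-hd)>.02
      ~~~^^^^^^^^^^^^^^^^^^^^^^^^
  File "h.py", line 12, in ray
    f,cx,cy,T=cal(n); R=T[:3,:3]; c=-R.T@T[:3,3]; d=R.T@np.array([(u-cx)/f,(v-cy)/f,1]); return c+d*(z-c[2])/d[2]
              ~~~^^^
  File "h.py", line 4, in cal
    c=env.get_calibration(n); f=192/np.tan(np.radians(c["vertical_fov"])/2)
ValueError: time passes only in moves, steps and waits
```

```bash
sed -i 's/^def cal(n):/import functools\n@functools.lru_cache(None)\ndef cal(n):/' h.py; python3 f1.py
```

```text
top0 cost -0.993 pos [ 0.5381 -0.0632] yaw 23.1 rel head world [-0.0397 -0.0159] in wedge axes -0.0427 0.0009
  head [ 0.57774073 -0.04733147]
scene0 cost -0.984 pos [ 0.5413 -0.0659] yaw 22.9 rel head world [-0.0371 -0.0197] in wedge axes -0.0419 -0.0038
  head [ 0.57842621 -0.04617836]
scene3 cost -0.95 pos [ 0.5417 -0.066 ] yaw 20.2 rel head world [-0.0364 -0.0211] in wedge axes -0.0415 -0.0073
  head [ 0.57808818 -0.04482538]
```

```bash
sed -i 's|^def like(c).*|def like(c): return 1-np.clip((c[...,2]-c[...,0])/(c.max(-1)+1)/.8,0,1)|' fit.py; cat >> f1.py <<'E'
        # overlay
        o=np.kron(im[box[1]:box[3],box[0]:box[2]],np.ones((10,10,1),np.uint8))[:,:,::-1].copy()
        R=fit.render(n,*r.x,z0,box); Rb=cv2.resize((R*255).astype(np.uint8),None,fx=10,fy=10)
        cs,_=cv2.findContours((Rb>127).astype(np.uint8),0,1); cv2.drawContours(o,cs,-1,(0,0,255),1); cv2.imwrite(f"pics/ov_{n}{k}.png",o)
E
python3 f1.py; python3 -c "
import cv2,numpy as np
cv2.imwrite('pics/ovA.png',cv2.resize(np.hstack([cv2.imread('pics/ov_scene0.png'),cv2.imread('pics/ov_scene3.png')]),None,fx=.8,fy=.8))"
```

```text
top0 cost -0.991 pos [ 0.539  -0.0629] yaw 23.0 rel head world [-0.0387 -0.0156] in wedge axes -0.0417 0.0008
  head [ 0.57774073 -0.04733147]
scene0 cost -0.991 pos [ 0.5425 -0.066 ] yaw 23.4 rel head world [-0.0359 -0.0198] in wedge axes -0.0408 -0.0039
  head [ 0.57842621 -0.04617836]
scene3 cost -0.969 pos [ 0.5419 -0.0667] yaw 20.8 rel head world [-0.0362 -0.0219] in wedge axes -0.0416 -0.0075
  head [ 0.57808818 -0.04482538]
```

View pics/ovA.png

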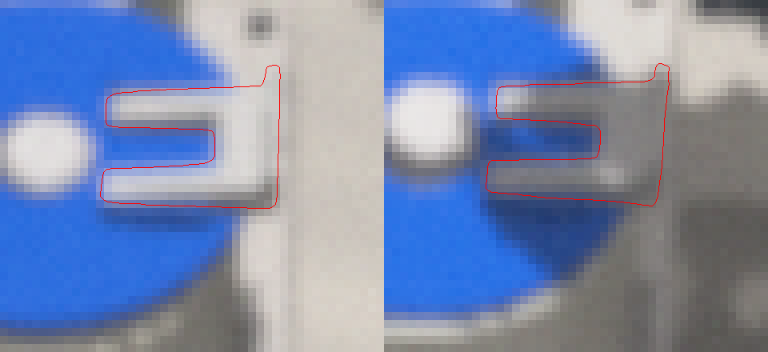

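The fits agree on yaw (about 23°) but differ on lateral offset: top +1 mm, scene −4 to −7 mm. I'll swing the arm aside briefly for a clear top view.

{"name": "play_rows", "arguments": {"travel": [[-0.018,0.045,0],[-0.018,0.045,0],[-0.018,0.045,0],[-0.018,0.045,0],[-0.018,0.045,0]], "turn": [[0,0,0],[0,0,0],[0,0,0],[0,0,0],[0,0,0]], "claw": [-1,-1,-1,-1,-1]}}

```text
clock: 5.95
ee_pos: [0.4782, -0.3327, 0.1577]
eef_rot: [0.981, 0.196, 0.0, 0.0]
ft_force: [0.6, 0.8, 0.2]
opening: 0.0006
```

{"name": "play_rows", "arguments": {"travel": [[-0.018,0.045,0],[0,0,0]], "turn": [[0,0,0],[0,0,0]], "claw": [-1,-1]}}

```text
clock: 6.15
ee_pos: [0.4791, -0.385, 0.1575]
eef_rot: [0.981, 0.194, 0.0, 0.001]
ft_force: [0.4, 0.4, 0.1]
opening: 0.001
```

```bash
python3 look.py 4
```

```text
scene 1163 [ 0.58801649 -0.03235538  0.08614565] tilt [-0.00739674 -0.00376759]
6.25 [ 0.47862789 -0.37993562  0.15718037] [ 9.80782235e-01  1.95105486e-01 -5.58725749e-05 -2.30244707e-04] [-0.51304477  0.8340968   0.27125578] 0.0003900045454856884
```

View pics/top4.png

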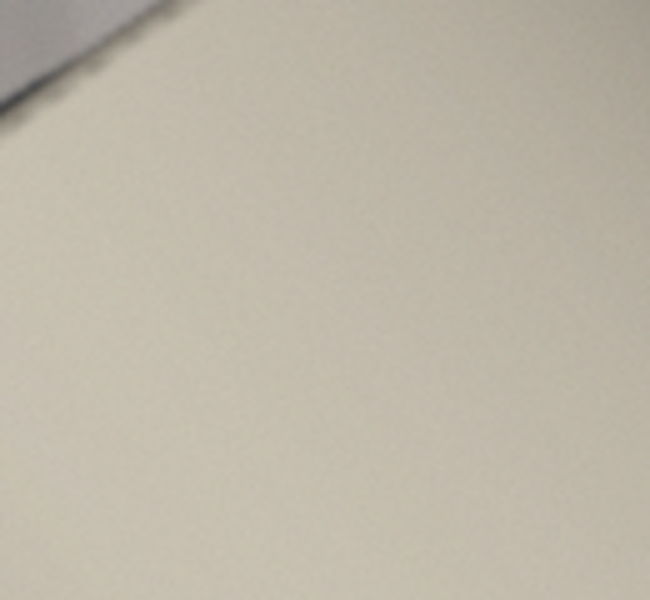

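View pics/scene4.png

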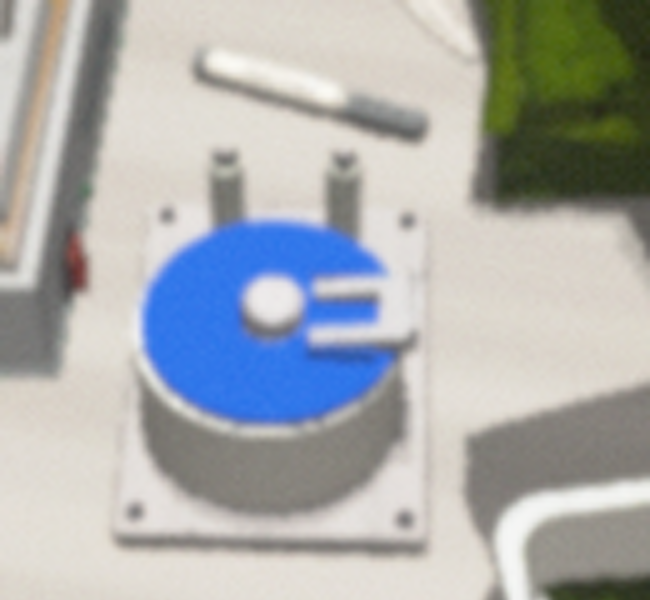

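```bash
sed -i 's|(3,.086,\["scene"\])|(4,.086,["scene"])|; s|("scene",3)|("scene",4)|' f1.py; python3 f1.py
python3 - <<'E'
from h import *
# flange ellipse centres in scene4 (z .086) and scene0 (.098)
for k,z0 in((0,.098),(4,.086)):
    im=np.load(f"scene{k}.npz")["im"].astype(int)
    b=((im[...,2]-im[...,0])>70).astype(np.uint8); b[:150]=0;b[215:]=0;b[:,:215]=0;b[:,290:]=0
    cs=max(cv2.findContours(b,0,1)[0],key=cv2.contourArea)[:,0]
    W=np.array([ray("scene",u,v,z0)[:2] for u,v in cs])
    from scipy.optimize import least_squares
    r=least_squares(lambda p:np.hypot(*(W-p[:2]).T)-p[2],[.577,-.046,.062],loss="soft_l1",f_scale=.001); print(k,r.x)
    print("pix of axis at z0, .101:",w2p("scene",[*r.x[:2],z0]),w2p("scene",[*r.x[:2],.101]))
E
```

```text
top0 cost -0.991 pos [ 0.539  -0.0629] yaw 23.0 rel head world [-0.0387 -0.0156] in wedge axes -0.0417 0.0008
  head [ 0.57774073 -0.04733147]
scene0 cost -0.991 pos [ 0.5425 -0.066 ] yaw 23.4 rel head world [-0.0359 -0.0198] in wedge axes -0.0408 -0.0039
  head [ 0.57842621 -0.04617836]
scene4 cost -0.97 pos [ 0.542  -0.0677] yaw 22.5 rel head world [-0.0361 -0.0229] in wedge axes -0.0421 -0.0074
  head [ 0.57808818 -0.04482538]
0 [ 0.5864922  -0.04285232  0.05775697]
pix of axis at z0, .101: [250.7956095  180.23939643] [250.76181096 179.39161081]
4 [ 0.58677186 -0.04397691  0.05708247]
pix of axis at z0, .101: [251.04604393 183.22270335] [250.88010075 179.02173192]
```

View pics/ov_scene4.png

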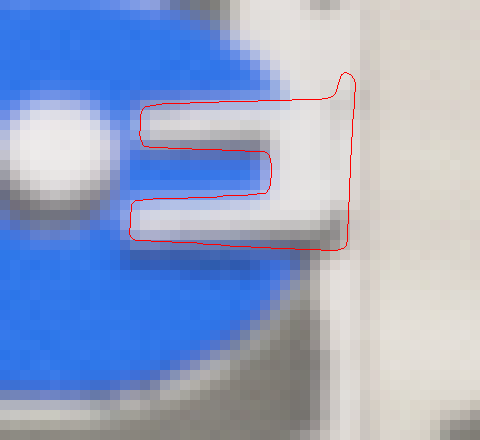

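```bash
python3 - <<'E'
from fit import *
im=np.load("scene4.npz")["im"]
z0=.086; hd=ray("scene",254.0,180.0,.1005)[:2]; print(hd)
outs=[]
for lat in(0,-.003,-.006):
    a=np.radians(23); x=hd[0]-.042*np.cos(a)-lat*np.sin(a); y=hd[1]-.042*np.sin(a)+lat*np.cos(a)
    u,v=w2p("scene",[.537,-.062,z0]);box=(int(u)-30,int(v)-20,int(u)+24,int(v)+24)
    o=np.kron(im[box[1]:box[3],box[0]:box[2]],np.ones((10,10,1),np.uint8))[:,:,::-1].copy()
    R=cv2.resize((render("scene",x,y,a,z0,box)*255).astype(np.uint8),None,fx=10,fy=10)
    cs,_=cv2.findContours((R>127).astype(np.uint8),0,1); cv2.drawContours(o,cs,-1,(0,0,255),1)
    for zz in(.101,.086):
        t=np.linspace(0,6.3,60); pts=[(w2p("scene",[hd[0]+.0145*np.cos(s),hd[1]+.0145*np.sin(s),zz])-box[:2]+.5)*10 for s in t]
        cv2.polylines(o,[np.int32(pts)],True,(0,255,255),1)
    outs.append(o)
cv2.imwrite("pics/ovB.png",cv2.resize(np.hstack(outs),None,fx=.49,fy=.49,interpolation=3))
E
```

```text
[ 0.57913669 -0.04490544]
```

View pics/ovB.png

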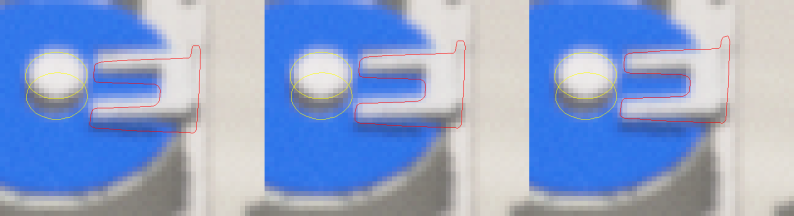

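The last overlay shows the wedge between its ribs, yaw about 23°, origin about 42 mm from the axis. Its lateral offset is a few mm to −y, bounded by the ribs. A flat push on the heel between the ribs should guide it, so I'm returning to push.

{"name": "play_rows", "arguments": {"travel": [[0.018,-0.045,0],[0.018,-0.045,0],[0.018,-0.045,0],[0.018,-0.045,0],[0.018,-0.045,0]], "turn": [[0,0,0],[0,0,0],[0,0,0],[0,0,0],[0,0,0]], "claw": [-1,-1,-1,-1,-1]}}

```text
clock: 6.75
ee_pos: [0.4746, -0.1337, 0.158]
eef_rot: [0.981, 0.196, 0.0, -0.0]
ft_force: [1.4, 0.4, -0.7]
opening: 0.0006
```

{"name": "play_rows", "arguments": {"travel": [[0.018,-0.045,0],[0,0,0.03],[0,0,0.03],[0,0,0.0085],[0,0,0]], "turn": [[0,0,0],[0,0,0],[0,0,0],[0,0,0],[0,0,0]], "claw": [-1,-1,-1,-1,-1]}}

```text
clock: 7.25
ee_pos: [0.4736, -0.0875, 0.0887]
eef_rot: [0.981, 0.196, -0.001, -0.001]
ft_force: [-0.1, -0.5, 0.5]
opening: 0.0004
```

{"name": "play_rows", "arguments": {"travel": [[0,0,0],[0,0,0]], "turn": [[0,0,0],[0,0,0]], "claw": [-1,-1]}}

```text
clock: 7.45
ee_pos: [0.475, -0.0887, 0.0905]
eef_rot: [0.981, 0.195, 0.001, 0.0]
ft_force: [0.1, 0.2, -0.1]
opening: 0.0007
```

{"name": "play_rows", "arguments": {"travel": [[0.012,0,0],[0.01,0,0],[0.004,0,0],[0.004,0,0],[0.004,0,0]], "turn": [[0,0,0],[0,0,0],[0,0,0],[0,0,0],[0,0,0]], "claw": [-1,-1,-1,-1,-1]}}

```text
clock: 7.95
ee_pos: [0.5059, -0.0751, 0.0894]
eef_rot: [0.981, 0.196, -0.0, -0.0]
ft_force: [-0.5, -0.5, 0.3]
opening: 0.0004
```

{"name": "play_rows", "arguments": {"travel": [[0.004,0,0],[0.004,0,0],[0.003,0,0],[0,0,0]], "turn": [[0,0,0],[0,0,0],[0,0,0],[0,0,0]], "claw": [-1,-1,-1,-1]}}

```text
clock: 8.35
ee_pos: [0.5162, -0.071, 0.0894]
eef_rot: [0.981, 0.196, 0.0, 0.0]
ft_force: [-0.2, -0.2, -0.2]
opening: 0.0004
```

```bash
python3 look.py 5
```

```text
scene 1027 [ 0.59490733 -0.02869724  0.0860607 ] tilt [-0.00914447 -0.00475097]
8.45 [ 0.51580298 -0.0711343   0.08940743] [ 9.80682301e-01  1.95607316e-01 -3.62487792e-05 -7.35193694e-06] [ 0.43333177  0.70269241 -0.58929542] 0.00015630739767538178
```

View pics/scene5.png

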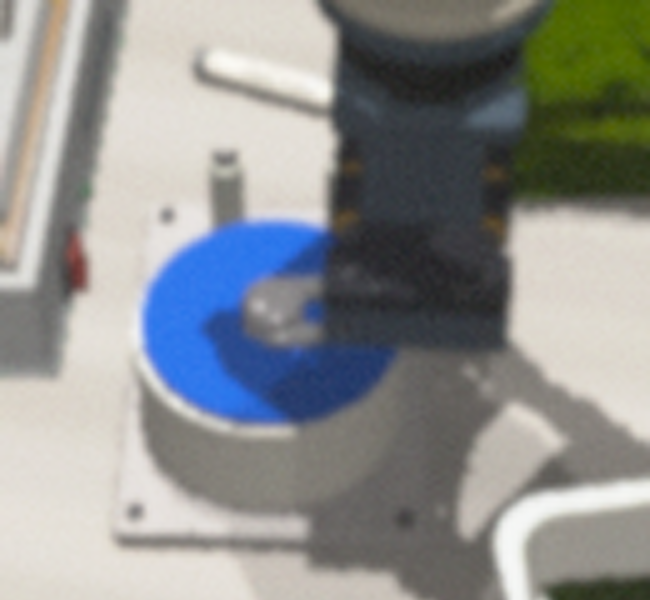

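The scene picture shows the fork's arms entering either side of the head (near tip at crop 285,340), with no resistance yet. I'll keep going slowly.

{"name": "play_rows", "arguments": {"travel": [[0.003,0,0],[0.003,0,0],[0.002,0,0],[0.002,0,0],[0,0,0]], "turn": [[0,0,0],[0,0,0],[0,0,0],[0,0,0],[0,0,0]], "claw": [-1,-1,-1,-1,-1]}}

```text
clock: 8.95
ee_pos: [0.5253, -0.0672, 0.0894]
eef_rot: [0.981, 0.196, 0.0, 0.0]
ft_force: [0.0, 0.1, 0.4]
opening: 0.0004
```

{"name": "play_rows", "arguments": {"travel": [[0.001,0,0],[0.001,0,0],[0,0,0]], "turn": [[0,0,0],[0,0,0],[0,0,0]], "claw": [-1,-1,-1]}}

```text
clock: 9.25
ee_pos: [0.5265, -0.0665, 0.0893]
eef_rot: [0.981, 0.196, -0.0, -0.0]
ft_force: [-4.6, -1.1, 3.1]
opening: 0.0005
```

{"name": "play_rows", "arguments": {"travel": [[0.001,0,0],[0,0,0]], "turn": [[0,0,0],[0,0,0]], "claw": [-1,-1]}}

```text
clock: 9.45
ee_pos: [0.5272, -0.0662, 0.0893]
eef_rot: [0.981, 0.196, -0.001, -0.0]
ft_force: [-6.8, -2.0, 2.5]
opening: 0.0005
```

{"name": "play_rows", "arguments": {"travel": [[0.001,0,0],[0,0,0]], "turn": [[0,0,0],[0,0,0]], "claw": [-1,-1]}}

```text
clock: 9.65
ee_pos: [0.5277, -0.0658, 0.0893]
eef_rot: [0.981, 0.196, -0.001, -0.0]
ft_force: [-8.2, -3.1, 4.9]
opening: 0.0005
```

{"name": "play_rows", "arguments": {"travel": [[0.001,0,0],[0.001,0,0],[0,0,0]], "turn": [[0,0,0],[0,0,0],[0,0,0]], "claw": [-1,-1,-1]}}

```text
clock: 9.95
ee_pos: [0.5289, -0.0651, 0.0892]
eef_rot: [0.981, 0.196, -0.002, -0.0]
ft_force: [-10.7, -5.2, 6.3]
opening: 0.0006
```

{"name": "play_rows", "arguments": {"travel": [[0.001,0,0],[0.001,0,0],[0,0,0]], "turn": [[0,0,0],[0,0,0],[0,0,0]], "claw": [-1,-1,-1]}}

```text
clock: 10.25
ee_pos: [0.5299, -0.0645, 0.0891]
eef_rot: [0.981, 0.196, -0.002, -0.0]
ft_force: [-15.1, -7.2, 8.8]
opening: 0.0004
```

```bash
python3 look.py 6
```

```text
scene 906 [ 0.59865393 -0.0257539   0.0860643 ] tilt [-0.006371   -0.00415687]
10.35 [ 0.52993305 -0.06447983  0.08905427] [ 9.80671109e-01  1.95649231e-01 -2.32463139e-03 -3.86775857e-04] [-15.59300505  -7.89425853   9.14903684] 0.0004564302096950406
```

View pics/scene6.png

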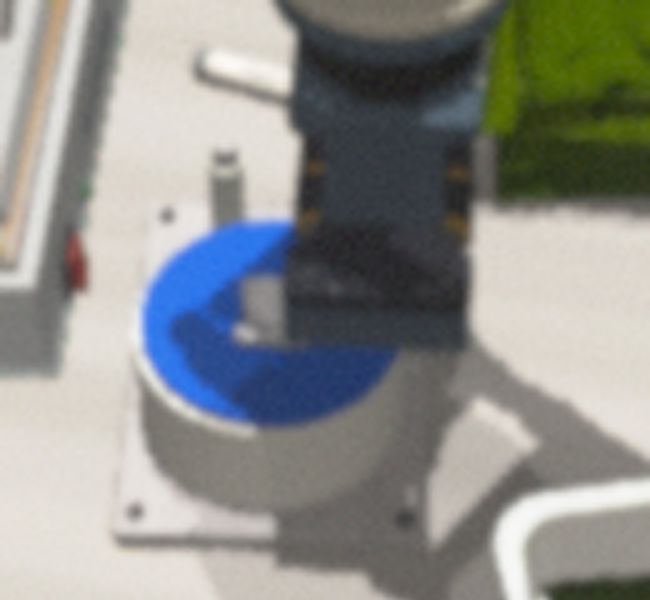

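Jammed at about 17 N with the wedge about 10 mm from the axis. One last millimetre, then back off straight.

{"name": "play_rows", "arguments": {"travel": [[0.001,0,0],[0,0,0],[0,0,0]], "turn": [[0,0,0],[0,0,0],[0,0,0]], "claw": [-1,-1,-1]}}

```text
clock: 10.65
ee_pos: [0.5304, -0.0642, 0.089]
eef_rot: [0.981, 0.196, -0.003, -0.0]
ft_force: [-18.8, -8.9, 10.7]
opening: 0.0005
```

{"name": "play_rows", "arguments": {"travel": [[-0.004,0,0],[-0.006,0,0],[-0.02,0,0],[-0.03,0,0],[0,0,-0.03]], "turn": [[0,0,0],[0,0,0],[0,0,0],[0,0,0],[0,0,0]], "claw": [-1,-1,-1,-1,-1]}}

```text
clock: 11.15
ee_pos: [0.473, -0.0867, 0.1171]
eef_rot: [0.981, 0.195, -0.003, -0.002]
ft_force: [0.3, -0.2, 0.9]
opening: 0.0005
```

{"name": "play_rows", "arguments": {"travel": [[0,0,-0.04],[-0.018,0.045,0],[-0.018,0.045,0],[-0.018,0.045,0],[-0.018,0.045,0]], "turn": [[0,0,0],[0,0,0],[0,0,0],[0,0,0],[0,0,0]], "claw": [-1,-1,-1,-1,-1]}}

```text
clock: 11.65
ee_pos: [0.4804, -0.2828, 0.1597]
eef_rot: [0.981, 0.196, 0.001, 0.0]
ft_force: [0.6, 0.1, -0.6]
opening: 0.0004
```

{"name": "play_rows", "arguments": {"travel": [[-0.018,0.045,0],[0,0,0]], "turn": [[0,0,0],[0,0,0]], "claw": [-1,-1]}}

```text
clock: 11.85
ee_pos: [0.4814, -0.335, 0.1595]
eef_rot: [0.981, 0.194, 0.001, 0.002]
ft_force: [1.3, -0.1, 0.3]
opening: 0.0002
```

```bash
python3 look.py 7; python3 - <<'E'
from h import *
im=np.load("scene7.npz")["im"]; z0=.086
import fit
from fit import *
n="scene"
def rep():
    hd=np.array([.578,-.0455]); p0=[.5688,-.0494,.39]
    u,v=w2p(n,[p0[0],p0[1],z0]);box=(int(u)-24,int(v)-20,int(u)+24,int(v)+24)
    M=np.zeros((44,48),bool)
    for i in range(44):
        for j in range(48):
            g=ray(n,box[0]+j,box[1]+i,z0)[:2]-hd; M[i,j]=np.linalg.norm(g)<.056 and (np.linalg.norm(ray(n,box[0]+j,box[1]+i,.097)[:2]-hd)>.019)
    fit.valid_px=lambda c:M
    r=fit.fit([(n,im)],z0,p0); q=r.x[:2]-hd; print(r.fun,r.x,np.degrees(r.x[2]),"dist",np.linalg.norm(q))
rep()
E
```

```text
scene 1197 [ 0.5838559  -0.03560691  0.08602424] tilt [-0.00695058 -0.0004302 ]
11.95 [ 0.48089118 -0.33013913  0.15912931] [ 9.80882100e-01  1.94602871e-01  1.62955135e-04 -3.98923784e-05] [-0.52075691 -0.22128255 -0.75549439] 0.0004591399011493281Traceback (most recent call last):
  File "<stdin>", line 15, in <module>
  File "<stdin>", line 14, in rep
AttributeError: 'function' object has no attribute 'fit'
```

View pics/scene7.png

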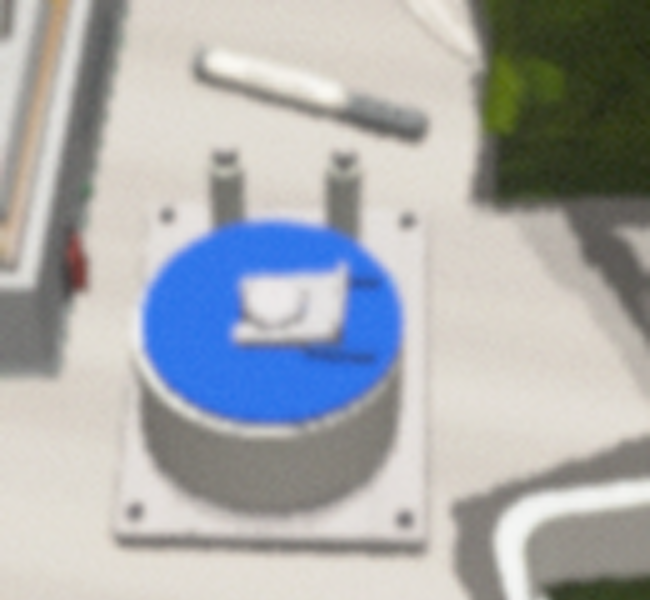

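The picture shows the fork fully round the head (crop 275,305), heel at (345,300), flange flat and the roll rim even. A final fit of the wedge's distance:

```bash
python3 - <<'E'
from h import *
import fit
n="scene";z0=.086;im=np.load("scene7.npz")["im"]
hd=np.array([.578,-.0455]); p0=[.5688,-.0494,.39]
u,v=w2p(n,[p0[0],p0[1],z0]);box=(int(u)-24,int(v)-20,int(u)+24,int(v)+24)
M=np.zeros((44,48),bool)
for i in range(44):
    for j in range(48):
        M[i,j]=np.linalg.norm(ray(n,box[0]+j,box[1]+i,z0)[:2]-hd)<.056 and np.linalg.norm(ray(n,box[0]+j,box[1]+i,.097)[:2]-hd)>.019
fit.valid_px=lambda c:M
r=fit.fit([(n,im)],z0,p0); q=r.x[:2]-hd; print(r.fun,r.x,np.degrees(r.x[2]),"dist",np.linalg.norm(q))
# movement of the wedge between two frames now, tub/pen
a,_=env.grab_frame("scene"); b=np.load("scene0.npz")["im"]
print("tub diff",np.abs(a[240:285,130:170].astype(int)-b[240:285,130:170]).mean(),"pen diff",np.abs(a[125:150,235:290].astype(int)-b[125:150,235:290]).mean())
c=np.load("scene7.npz")["im"]; print("wedge frame diff",np.abs(a[170:195,240:275].astype(int)-c[170:195,240:275]).mean())
E
```

```text
-0.9882480208040859 [ 0.57444942 -0.05332641  0.39379631] 22.562866833912672 dist 0.008594141165661817
tub diff 11.880185185185185 pen diff 13.018666666666666
wedge frame diff 1.6754285714285715
```

```bash
python3 -c "
from bench import env
s=env.read_state();print(s['clock'],s['ft_force']);print(env.close_job())"
```

```text
12.0 [ 0.8254462   0.34533107 -0.35670486]
the job is handed in; nothing more can be done
None
```

I pressed the cone down with both fingers, one either side of the spindle, then drove the middle-sized fork under the head and backed the arm clear. The job was handed in at 12.0 s of the 38 s allowed; no verdict is reported.

**Cone and roll:** the press reached 30 N. In the last picture the flange top is at 86.0 mm, flat within 0.01 rad, and the roll's rim looks even. I didn't measure the roll's centring separately.

**Wedge:** I pushed the heel until it jammed; the final push was about 21 N, above the 6 to 15 N stated. The last picture shows the fork round the head, about 9 mm from the axis. It had not moved between the last two frames. The forces between wedge, spindle, cone and roll can't be read directly.

**Robot and bystanders:** the gripper touches nothing, with wrist force about 0. The pen is where it was in the pictures. I never went near the tub.

**Checks that disagreed:**
- **Lateral offset:** before the push, the wedge's sideways offset read +1 mm in the top camera and −4 to −7 mm in the scene camera. I relied on the guide ribs, and the wedge slid in without catching.
- **Top camera:** the arm blocked its view after the cone was pressed down, so the final checks come from the scene camera only.
- **Tub and pen brightness:** a brightness comparison with the first frame differed by about 12 to 13 grey levels on both. I put this down to changed light and shadow, but did not check it further.

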